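# Brush out a sight tube and hold its bayonet cap seated

### The arm

A 6-joint arm with a two-finger parallel gripper is mounted at the origin on the work surface. World frame = base frame: x ahead of the robot, y to its left, z up, the work surface at z = 0. Lengths are in mm, angles in degrees, forces in N, time in s.
With the tool pointing down it reaches from about 300 to 850 mm from the base axis. Payload 4.2 kg.
Tool frame: the origin (TCP) lies midway between the tips of the shut fingers; the grasp point (between the pads) lies 19 mm behind it (env.tcp_to_grasp is the distance from the TCP to the grasp point, in mm); z points along the fingers, x is the direction in which the jaws open and shut, and the axes are right-handed (so a half turn about z gives the same grasp; the last joint's range is limited). The gripper opens to 91 mm and grips with 3 to 60 N. Pads are 32 mm wide; open, the fingers measure 118 mm over their backs; the gripper's body (76 mm by 178 mm) begins 60 mm behind the grasp point.
Start: joints at [66.578, 18.312, 89.639, -0, 72.044, -1.146], TCP at [217.974, 532.1, 213.976] pointing down, gripper open.
Joint ranges: [-177.97, 177.97], [-48.28, 115.42], [12.27, 149.76], [-77.06, 257.06], [2.81, 150.46], [-146.56, 146.56]. Speed limits (degrees/s): [147.25, 147.25, 180, 180, 180, 180].

### API

Orientations are given as [roll, pitch, yaw] about the fixed x, y, z axes, in that order (R = Rz(yaw) Ry(pitch) Rx(roll)).
In Python, from workcell import env gives the robot as it stands.
- The arm moves only by the tool drive_tool, never from a script. Its argument "motion" is a list of rows, each a list of 2 entries, a list of its own where there are three numbers: the shift along the world's x, y, z in m, then the turn, a rotation vector about the world's x, y, z in rad. In form: [[[dx, dy, dz], [wx, wy, wz]], ...]. A call has exactly 10 rows; each row shifts and turns the commanded pose from where the row before left it; what a row does not reach is not made up. A row lasts 1/12 s, in which the tool goes at most 41.7 mm and 7.16 degrees, less where a joint would pass 70% of its speed; a pose out of reach is approached as far as the arm can. A call is refused whole if a number of a shift passes 0.0417 or a number of a turn 0.125, either way. A call with a gripper value outside its range is refused whole. "claw" is the opening, from 0 (shut) to 1 (fully open), set as the call begins (left out, the last holds). The fingers move at their own pace and stop on an object; "force" is the grip in N (left out, the last holds). Time passes only in rows, so rows that do not move let the fingers close, or fill a call up. It gives the time, the measured TCP pose, the force and the opening at its end, in the units of the state.
- env.state(): the state, without advancing time (a new reading comes with each control period).
- env.grab_frame(name): name is "scene" or "top" or "wrist"; returns the picture (400x640x3 uint8, red, green, blue); there is no depth.
- env.camera_params(name): a dict with "fov_y" (degrees; the focal length in pixels is half the picture's height over the tangent of half this angle, whatever the lens; pixels are square), "cx", "cy" (the principal point, pixels), "k1" (the pictures are not rectified: a ray, as slopes to the right and down, at radius r is drawn at 1 + k1 r^2 times it, then the intrinsics apply), "pose" (4x4, takes a point from camera to world coordinates). Camera axes: x right, y down, z forward; pixel columns grow to the right and rows downward; lengths in mm; the calibration is good to about 2 mm. A picture is of the moment at which its call begins: read the wrist's pose just before it. camera_params takes no time and is no camera call; for the wrist camera it gives the pose at the moment of the call.
- env.job_done(): hands the job in, once; it reports no verdict.
The state is a dict: "time_s": time; "qpos": joint angles; "qvel": joint speeds; "effort": joint torques, N m; "ee_pos": TCP position; "ee_rot": TCP orientation; "force": force on the tool from outside, world axes, zero at the start; "torque": the same for the moment, N m; "gripper_width": finger opening in mm.
Only numpy, scipy, OpenCV 4.12 (cv2) and the standard library are available. Lean on these libraries where they do the work, as an engineer would, in place of code of your own. Each camera call takes 0.05 s, during which the arm holds its last target.

### The job

Take the brush out of its stand by the flat wing on its cap and scrub the inside of the sight tube with it: down deep, up to near the mouth, down deep and up to near the mouth again. Then line the cap's two lugs up with the two slots of the tube's collar, push the cap in against the spring, turn it a quarter turn clockwise (seen from above) to its stop, and finish still gripping it and pressing it down, its flange flush on the collar (left alone, the spring would lift it a few millimetres). Leave the other things on the bench where they are.

Things in the scene. Friction and masses are not known exactly. Their poses are not given: they have to be found in the camera images.
- brush_grip (a point): Centre (half-way up) of the wing on the brush's cap: a grey plate 46 mm long (x), 14 mm thick (y), 48 mm high (z up). The brush is one loose upright piece, about 120 g, and works the same turned half round about z. Under the wing is a round flange 64 mm across, 6 mm thick: its top 24 mm, its underside 30 mm below this point.
- brush: The same brush, same axes; origin at the centre of the flange's underside. Below it a plug, 30 mm across, 16 mm long, with two lugs sticking out along +x and -x, in line with the wing: 44 mm over both, each 8 mm wide (y) and 6 mm high, 10 to 16 mm below this point. Then a thin stem and a white bristle head, 29 mm across, rigid core 16 mm, on its lowest 66 mm.
- brush_tip (a point): Lowest point of the brush, on its axis, 110 mm below the flange's underside; same axes.
- tube_mouth (a point): Centre of the sight tube's open mouth, level with the flat rim of its aluminium collar (64 mm across), 140 mm above the bench; z up. Mouth 34 mm wide with two slots, 13 mm wide, along +x and -x of this frame, 50 mm over both, for the lugs. Slots lined up with lugs (brush x along or against this x), the cap enters freely to 9 mm above flush.
- tube: The fixed clear upright tube, 34 mm bore, on a dark foot of 120 x 90 x 12 mm; origin on the bench under the mouth, same axes; bore floor 128 mm below the rim. The collar's rim is a 6 mm thick ledge. The lugs are clear under it, free to turn, from 4 mm above flush down to flush: then clockwise only (from above, negative about z), to stop pins at about 90 degrees.
- seat_ring (a joint): Travel of the spring ring below the ledge, which the lugs press down: 0 m at rest, 0.005 when the lugs just clear the ledge, 0.009 with the flange flush on the collar. It pushes back about 3.5 N at first, about 11 N when flush. Let go after the turn, the cap stays hooked under the ledge but rises 4 mm.
- stand: The brush's fixed white stand: a 90 x 90 mm plate with a 50 mm hole on two side walls, its top 140 mm above the bench, on a 100 x 100 mm foot; origin on the bench under the hole. The brush hangs in the hole by its flange with about 3 mm play sideways.
- beaker: Bystander: empty glass beaker, 70 mm across, 85 mm high; origin under its centre.
- reagent_bottle: Bystander: glass bottle with a screw cap, 68 mm across, 150 mm high; origin under its centre.
- vial: Bystander: small amber vial, 26 mm across, 50 mm high, standing between stand and tube; origin under its centre.
- dish: Bystander: flat covered glass dish, 88 mm across, 15 mm high; origin under its centre.
- stopper: Bystander: rubber stopper, 36 mm across, 28 mm high; origin under its centre.
- spatula: Bystander: thin steel laboratory spatula lying on the bench, 170 mm long, 6 mm high; origin under its middle.
- dropper_bottle: Bystander: small white bottle, 38 mm across, 75 mm high; origin under its centre.
Things that resemble listed ones, but are neither listed nor needed, are in the scene too. Leave any blue look-alike of the brush alone.

How it is judged (in metres and radians):
On the way, in this order (a step that is already met when the one before it is completed fails the run):
1. brush lowered deep into the tube (tip at least 70 mm below the mouth) (z of brush_tip in the frame of tube_mouth below -0.07 m and horizontal distance between brush_tip and tube_mouth below 0.015 m), for 0.05 s.
2. brush drawn up (tip within 45 mm of the mouth), tip still over or in the bore (z of brush_tip in the frame of tube_mouth above -0.045 m and horizontal distance between brush_tip and tube_mouth below 0.015 m), for 0.05 s.
3. brush lowered deep again (all of step 1), for 0.05 s.
4. brush drawn up again (all of step 2), for 0.05 s.
At the end, for the whole second after the job is handed in: The cap sits in the collar, flange within 2 mm of flush and axis within 4 mm of the tube's, upright within 3.5 degrees, turned at least 72 degrees from the slots, spring ring pressed at least 6.5 mm, and the fingers still hold it (over 2 N) (z of brush in the frame of tube_mouth between -0.003 and 0.002 m and horizontal distance between brush and tube_mouth below 0.004 m and angle between the x axis of brush and the x axis of tube_mouth, either way round above 1.25 rad and angle between brush's own z axis and vertical below 0.06 rad and value of joint seat_ring above 0.0065 m and contact force between the fingers and brush above 2 N); the arm keeps its last pose, push and grip.
It fails at once if a bystander is shifted by more than 25 mm (distance of any of beaker, reagent_bottle, vial, dish, stopper, spatula, dropper_bottle from where it was at the start of the episode above 0.025 m).
It also fails if it takes over 54 s, if anything falls off the work surface, if the arm or the gripper's body presses on something with over 40 N, if the wrist force passes 120 N, or if a joint passes its speed limit or range.

## Working session

There is one attempt and no reset: what is moved stays moved. The work goes in short steps, Python scripts to look and compute and a tool call to move; the robot and the scene stay as the last step left them, time stands still between calls to the robot, and variables do not carry over. Pictures are saved under pics/ and viewed, and the job is handed in when it is done.

Besides the shell and the picture viewer there is one more tool, called in YAML: its name, and indented under it one key for each argument. drive_tool: Moves the arm, as the interface text tells. Its arguments: {"type":"object","properties":{"motion":{"type":"array","items":{"type":"array"}},"claw":{"type":"number"},"force":{"type":"number"}},"required":["motion"]}

```bash
mkdir -p pics; ls; python3 - <<'E'
from workcell import env
import cv2
s=env.state();print(s)
for n in ["scene","top","wrist"]:
    p=env.camera_params(n);print(n,p)
    cv2.imwrite(f"pics/{n}0.png",env.grab_frame(n)[:,:,::-1])
E
```

```text
pics
{'time_s': 0.0, 'qpos': array([ 6.65771010e+01,  1.83532024e+01,  8.97071440e+01, -2.67604077e-04,
        7.20425114e+01, -1.14581420e+00]), 'qvel': array([-0.02295078, -0.01268394,  0.10603444,  0.03063187, -0.04606533,
        0.05814865]), 'effort': array([-6.65213483e-04, -4.12455225e+01, -2.31963426e+01,  7.24799163e-02,
        4.58368845e-02, -1.40605171e-04]), 'ee_pos': array([217.77426126, 531.62131613, 213.09962023]), 'ee_rot': array([-1.79998198e+02,  1.02842375e-01,  6.77229996e+01]), 'force': array([-0.62811692, -0.33194482, -0.48883736]), 'torque': array([0.01358896, 0.06790973, 0.01441895]), 'gripper_width': 91.3220206550654}
scene {'fov_y': 46.339204505444044, 'cx': 310.74886276466304, 'cy': 192.74026060169243, 'k1': -0.08567140700529856, 'pose': array([[ 8.47522219e-01,  3.00314654e-01, -4.37626777e-01,
         1.10455091e+03],
       [ 5.30659346e-01, -4.95504581e-01,  6.87659704e-01,
        -8.01742592e+02],
       [-1.03317867e-02, -8.15037618e-01, -5.79315920e-01,
         7.68780899e+02],
       [ 0.00000000e+00,  0.00000000e+00,  0.00000000e+00,
       
[... 243 characters left out ...]
513e-01,  1.81871874e-02,  6.17786731e-03,
        -5.21467530e+00],
       [-8.69882577e-03, -1.41977551e-01, -9.89831655e-01,
         1.51672332e+03],
       [ 0.00000000e+00,  0.00000000e+00,  0.00000000e+00,
         1.00000000e+00]])}
wrist {'fov_y': 67.8819020197194, 'cx': 317.9671052392635, 'cy': 196.0732192652232, 'k1': -0.030163661431224, 'pose': array([[ 3.78761988e-01,  8.89912105e-01,  2.54157043e-01,
         1.46270348e+02],
       [ 9.25493092e-01, -3.63791225e-01, -1.05444208e-01,
         5.61136708e+02],
       [-1.37597559e-03,  2.75158845e-01, -9.61397793e-01,
         3.83769124e+02],
       [ 0.00000000e+00,  0.00000000e+00,  0.00000000e+00,
         1.00000000e+00]])}
```

View pics/scene0.png

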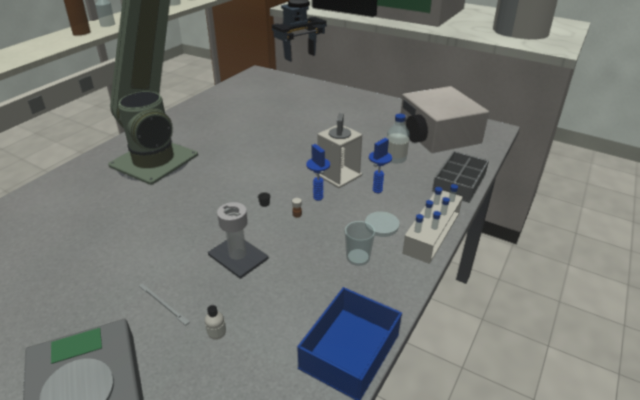

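View pics/top0.png

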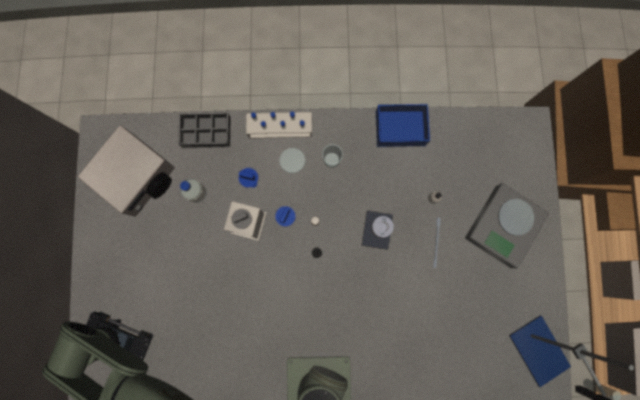

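View pics/wrist0.png

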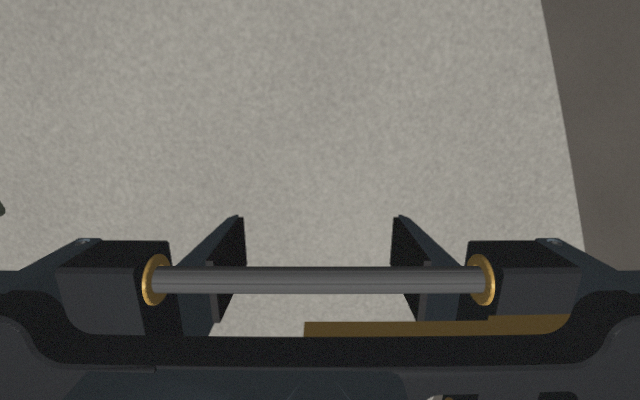

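The scene image shows the stand with the grey brush at (340,140), two blue look-alikes at (318,170) and (380,160), and the tube at (232,230). In the top image the stand is at (242,218) and the tube at (383,227). Next I'll enlarge both.

```bash
cat > h.py <<'E'
import numpy as np, cv2
from workcell import env
def K(p):
    f=200/np.tan(np.radians(p["fov_y"]/2)); return f
def ray(p,u,v):
    f=K(p); d=np.array([(u-p["cx"])/f,(v-p["cy"])/f]); x=d.copy()
    for _ in range(30): x=d/(1+p["k1"]*(x@x))
    P=np.array(p["pose"]); r=P[:3,:3]@np.array([x[0],x[1],1]); return P[:3,3],r
def onz(p,u,v,z):
    o,r=ray(p,u,v); return o+r*(z-o[2])/r[2]
def proj(p,X):
    P=np.array(p["pose"]); c=P[:3,:3].T@(np.array(X,float)-P[:3,3]); s=c[:2]/c[2]; s=s*(1+p["k1"]*(s@s)); f=K(p)
    return s*f+[p["cx"],p["cy"]]
def tri(l):
    A=np.zeros((3,3));b=np.zeros(3)
    for o,r in l:
        r=r/np.linalg.norm(r);M=np.eye(3)-np.outer(r,r);A+=M;b+=M@o
    return np.linalg.solve(A,b)
E
python3 - <<'E'
from h import *
t=cv2.imread("pics/top0.png");s=cv2.imread("pics/scene0.png")
a=cv2.resize(t[195:245,215:275],None,fx=6.6,fy=6.6,interpolation=cv2.INTER_CUBIC)
b=cv2.resize(t[205:255,355:415],None,fx=6.6,fy=6.6,interpolation=cv2.INTER_CUBIC)
cv2.imwrite("pics/topz.png",np.hstack([a,b]))
a=cv2.resize(s[100:200,290:370],None,fx=5,fy=5,interpolation=cv2.INTER_CUBIC)
b=cv2.resize(s[190:290,200:280],None,fx=5,fy=5,interpolation=cv2.INTER_CUBIC)
cv2.imwrite("pics/scz.png",np.hstack([a,b]))
p=env.camera_params("top")
for n,u,v,z in [("brush",242,216,190),("tube",383,227,140),("stand",245,221,140),("vial",315,220,50),("blue1",285,216,170),("stop",317,252,28)]:
    print(n,onz(p,u,v,z).round(1))
E
```

```text
brush [552.7 217.8 190. ]
tube [ 516.5 -207.1  140. ]
stand [542.6 216.9 140. ]
vial [550.7   1.5  50. ]
blue1 [552.7  91.1 170. ]
stop [447.   -3.1  28. ]
```

View pics/topz.png

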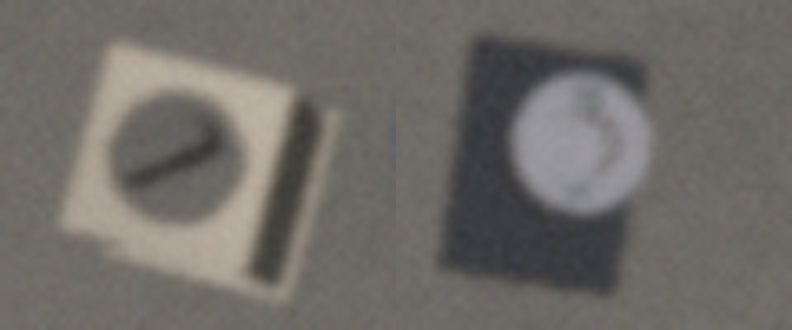

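View pics/scz.png

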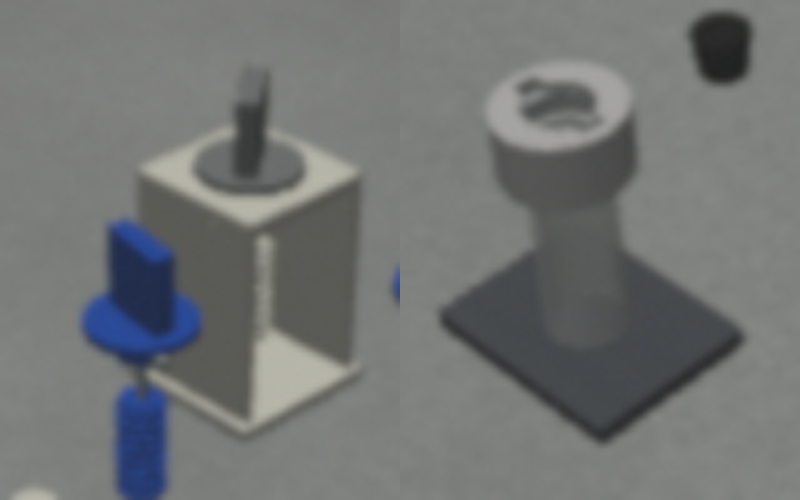

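drive_tool:
  motion:
    - [[0.02,-0.02,0.01],[0,0,-0.04]]
    - [[0.026,-0.026,0.01],[0,0,-0.05]]
    - [[0.026,-0.026,0.01],[0,0,-0.05]]
    - [[0.026,-0.026,0.006],[0,0,-0.05]]
    - [[0.026,-0.026,0.006],[0,0,-0.05]]
    - [[0.026,-0.026,0],[0,0,-0.05]]
    - [[0.026,-0.026,0],[0,0,-0.05]]
    - [[0.026,-0.026,0],[0,0,-0.05]]
    - [[0.026,-0.026,0],[0,0,-0.05]]
    - [[0.026,-0.026,0],[0,0,-0.05]]
  claw: 1

```text
time_s: 0.98
ee_pos: [472.8, 276.5, 255.8]
ee_rot: [-180.0, 0.0, 39.5]
force: [0.9, 0.0, 0.1]
gripper_width: 91.4
```

drive_tool:
  motion:
    - [[0.026,-0.026,0],[0,0,-0.05]]
    - [[0.026,-0.026,0],[0,0,-0.05]]
    - [[0.026,-0.026,0],[0,0,-0.05]]
    - [[0.02,-0.02,0],[0,0,-0.05]]
    - [[0,0,0],[0,0,0]]
    - [[0,0,0],[0,0,0]]
    - [[0,0,0],[0,0,0]]
    - [[0,0,0],[0,0,0]]
    - [[0,0,0],[0,0,0]]
    - [[0,0,0],[0,0,0]]

```text
time_s: 1.82
ee_pos: [569.3, 181.0, 256.2]
ee_rot: [-180.0, -0.0, 28.3]
force: [-0.2, 0.6, 0.7]
gripper_width: 91.2
```

```bash
python3 - <<'E'
from h import *
import pickle
p=env.camera_params("wrist");im=env.grab_frame("wrist")[:,:,::-1]
pickle.dump(p,open("pics/w1.pkl","wb"));cv2.imwrite("pics/w1.png",im);print(env.state())
E
```

```text
{'time_s': 1.8667, 'qpos': array([ 1.65192121e+01,  1.90931350e+01,  8.23814970e+01,  6.86305187e-03,
        7.85061512e+01, -1.17567924e+01]), 'qvel': array([-0.31241616,  0.06431313, -0.14522465, -0.07610081,  0.03261537,
       -0.04669556]), 'effort': array([-3.89146968e-02, -4.27824426e+01, -2.40603089e+01,  6.52569928e-02,
        5.06340573e-02, -8.36806635e-05]), 'ee_pos': array([569.40852361, 180.91039402, 256.2301624 ]), 'ee_rot': array([-1.79997331e+02, -2.01840042e-02,  2.82746376e+01]), 'force': array([0.72064228, 0.30596076, 0.70527824]), 'torque': array([-0.02410285,  0.06105126, -0.01337083]), 'gripper_width': 91.07456277979892}
```

View pics/w1.png

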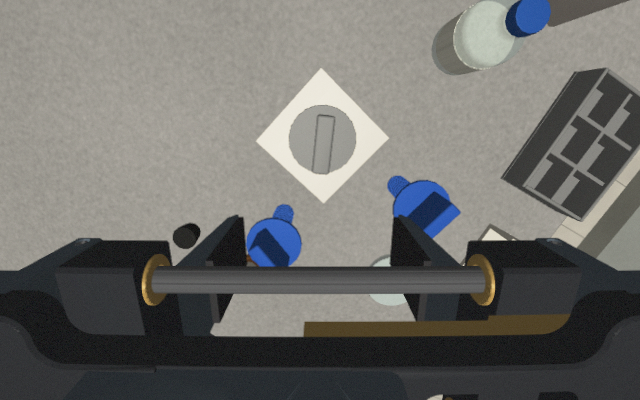

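The wrist view shows the brush's flange at about (323,139). The wing runs from (325,115) to (323,174), nearly along the tool's y axis.

```bash
python3 - <<'E'
from h import *
im=cv2.imread("pics/w1.png")
a=cv2.resize(im[95:185,275:370],None,fx=6,fy=6,interpolation=cv2.INTER_CUBIC)
a=cv2.convertScaleAbs(a,alpha=1.6,beta=-60)
cv2.imwrite("pics/w1z.png",a)
E
```

```text
(no output)
```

View pics/w1z.png

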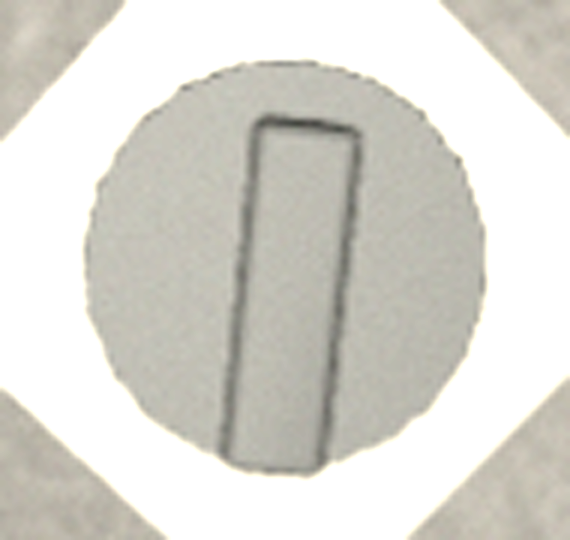

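```bash
python3 - <<'E'
from h import *
import pickle
p=pickle.load(open("pics/w1.pkl","rb"))
f=lambda x,y:(275+(x+.5)/6-.5,95+(y+.5)/6-.5)
C=[onz(p,*f(*c),194) for c in [(256,125),(357,133),(226,462),(322,468)]]
for c in C: print(c.round(1))
print("mean",np.mean(C,0).round(1))
d=(C[0]+C[1]-C[2]-C[3])/2;print("len",np.linalg.norm(d),"ang",np.degrees(np.arctan2(d[1],d[0])))
print("wid",np.linalg.norm(C[0]-C[1]))
print("flange",onz(p,*f(285,267),146).round(1))
im=cv2.imread("pics/w1.png").astype(int)
m=((im.min(2)>170)).astype(np.uint8)
n,l,st,ce=cv2.connectedComponentsWithStats(m)
i=[k for k in range(1,n) if st[k][4]>1500 and 250<ce[k][0]<400 and ce[k][1]<210]
for k in i:
    cs,_=cv2.findContours((l==k).astype(np.uint8),0,2);r=cv2.minAreaRect(max(cs,key=cv2.contourArea));print(r,onz(p,*r[0],140).round(1))
    b=[onz(p,*q,140) for q in cv2.boxPoints(r)];print(np.round(b,1))
pt=env.camera_params("top");print("top flange",onz(pt,241.5,218.8,146).round(1),"collar",onz(pt,383,226.7,140).round(1))
E
```

```text
[533.8 246.4 194. ]
[545.6 251.6 194. ]
[550.8 206.4 194. ]
[562.4 211.7 194. ]
mean [548.2 229.  194. ]
len 43.381873131103426 ang 112.99044676751797
wid 12.804797717132956
flange [548.1 229.1 146. ]
((320.5, 136.5), (97.58073425292969, 97.58073425292969), 45.0) [546.  230.1 140. ]
[[488.1 199.  140. ]
 [516.9 283.9 140. ]
 [603.8 261.3 140. ]
 [578.8 169.5 140. ]]
top flange [548.9 226.7 146. ] collar [ 517.4 -207.2  140. ]
```

drive_tool:
  motion:
    - [[-0.007,0.016,0],[0,0,-0.03]]
    - [[-0.007,0.016,0],[0,0,-0.03]]
    - [[-0.007,0.0155,0],[0,0,-0.032]]
    - [[0,0,-0.005],[0,0,0]]
    - [[0,0,-0.015],[0,0,0]]
    - [[0,0,-0.02],[0,0,0]]
    - [[0,0,-0.02],[0,0,0]]
    - [[0,0,-0.02],[0,0,0]]
    - [[0,0,-0.016],[0,0,0]]
    - [[0,0,-0.008],[0,0,0]]
  claw: 0.5

```text
time_s: 2.7
ee_pos: [547.7, 226.8, 149.5]
ee_rot: [180.0, 0.2, 23.0]
force: [0.8, -0.0, -0.4]
gripper_width: 45.3
```

```bash
python3 - <<'E'
from h import *
import pickle
p=env.camera_params("wrist");im=env.grab_frame("wrist")[:,:,::-1]
cv2.imwrite("pics/w2.png",im);s=env.state();print(s['ee_pos'],s['ee_rot'],s['force'],s['gripper_width'])
E
```

```text
[547.41233674 226.70088284 148.85777968] [179.9877614    0.30295661  22.96107576] [-1.03763652 -0.21618214 -0.67455521] 45.495895159873136
```

View pics/w2.png

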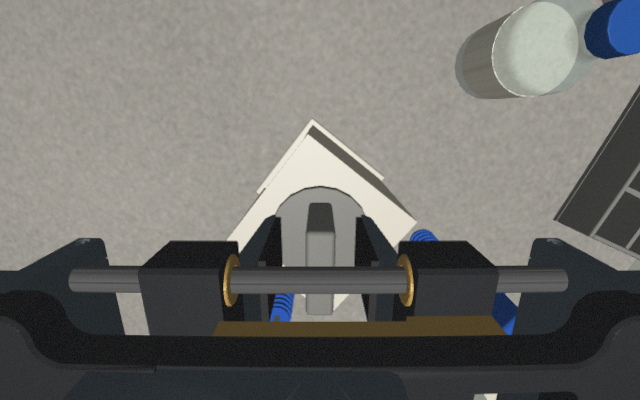

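The wing sits centred between the fingers at column 319. I'll raise 2 mm and close.

drive_tool:
  motion:
    - [[0,0.0015,0.002],[0,0,0]]
    - [[0,0,0],[0,0,0]]
    - [[0,0,0],[0,0,0]]
    - [[0,0,0],[0,0,0]]
    - [[0,0,0],[0,0,0]]
    - [[0,0,0],[0,0,0]]
    - [[0,0,0],[0,0,0]]
    - [[0,0,0],[0,0,0]]
    - [[0,0,0],[0,0,0]]
    - [[0,0,0],[0,0,0]]
  claw: 0
  force: 40

```text
time_s: 3.58
ee_pos: [549.1, 229.1, 154.8]
ee_rot: [180.0, -0.0, 22.9]
force: [-1.3, -0.7, 5.8]
gripper_width: 13.9
```

drive_tool:
  motion:
    - [[0,0,0.006],[0,0,0]]
    - [[0,0,0.012],[0,0,0]]
    - [[0,0,0.02],[0,0,0]]
    - [[0,0,0.025],[0,0,0]]
    - [[0,0,0.025],[0,0,0]]
    - [[0,0,0.025],[0,0,0]]
    - [[0,0,0.022],[0,0,0]]
    - [[0,0,0.015],[0,0,0]]
    - [[0,0,0.008],[0,0,0]]
    - [[0,0,0.002],[0,0,0]]

```text
time_s: 4.42
ee_pos: [549.5, 229.3, 315.2]
ee_rot: [180.0, -0.1, 22.9]
force: [-0.7, 0.3, -1.3]
gripper_width: 13.7
```

```bash
python3 - <<'E'
from h import *
for n in ["scene","top","wrist"]:
    cv2.imwrite(f"pics/{n}3.png",env.grab_frame(n)[:,:,::-1])
s=env.state();print(s['time_s'],s['qpos'],s['ee_pos'],s['ee_rot'],s['force'],s['torque'],s['gripper_width'])
im=cv2.imread("pics/scene3.png");cv2.imwrite("pics/s3z.png",cv2.resize(im[20:220,240:440],None,fx=3,fy=3,interpolation=cv2.INTER_CUBIC))
E
```

```text
4.5667 [ 2.15442373e+01  1.78077234e+01  7.63661709e+01  6.90672890e-04
  8.59553054e+01 -1.37452273e+00] [548.54445022 228.93493928 312.60063622] [-1.79996212e+02  1.29145957e-01  2.29187148e+01] [-0.3353943   0.23598069 -1.50021894] [-0.03076324  0.01331222 -0.00177215] 13.862041449313036
```

View pics/s3z.png

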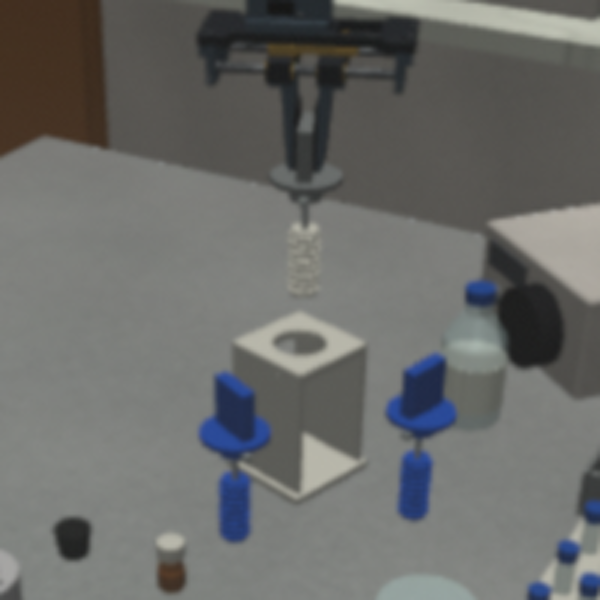

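View pics/wrist3.png

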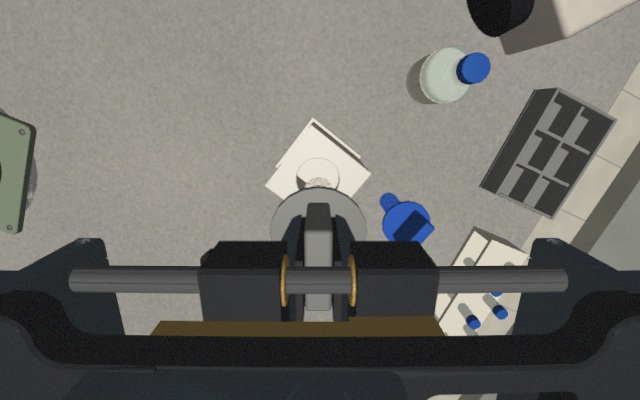

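The brush is held level at 13.9 mm opening and its bristle tip is clear of the stand. Next I'll carry it past the tube and turn about +57°, so the wrist camera can see the collar.

drive_tool:
  motion:
    - [[0.002,-0.015,0],[0,0,0.03]]
    - [[0.004,-0.028,0],[0,0,0.06]]
    - [[0.005,-0.036,0],[0,0,0.08]]
    - [[0.005,-0.036,0],[0,0,0.08]]
    - [[0.005,-0.036,0],[0,0,0.08]]
    - [[0.005,-0.036,0],[0,0,0.08]]
    - [[0.005,-0.036,0],[0,0,0.08]]
    - [[0.005,-0.036,0],[0,0,0.08]]
    - [[0.005,-0.036,0],[0,0,0.08]]
    - [[0.005,-0.036,0],[0,0,0.08]]

```text
time_s: 5.4
ee_pos: [594.4, -103.6, 312.3]
ee_rot: [-179.8, 0.0, 65.0]
force: [0.1, 0.3, -2.0]
gripper_width: 14.3
```

drive_tool:
  motion:
    - [[0.005,-0.036,0],[0,0,0.08]]
    - [[0.005,-0.036,0],[0,0,0.08]]
    - [[0.005,-0.028,0],[0,0,0.065]]
    - [[0.005,-0.016,0],[0,0,0.04]]
    - [[0.002,-0.004,0],[0,0,0]]
    - [[0,0,0],[0,0,0]]
    - [[0,0,0],[0,0,0]]
    - [[0,0,0],[0,0,0]]
    - [[0,0,0],[0,0,0]]
    - [[0,0,0],[0,0,0]]

```text
time_s: 6.23
ee_pos: [616.9, -220.6, 314.3]
ee_rot: [180.0, -0.0, 80.0]
force: [0.7, -0.1, -0.8]
gripper_width: 13.8
```

```bash
python3 - <<'E'
from h import *
import pickle
p=env.camera_params("wrist");im=env.grab_frame("wrist")[:,:,::-1]
pickle.dump(p,open("pics/w4.pkl","wb"));cv2.imwrite("pics/w4.png",im)
s=env.state();print(s['time_s'],s['qpos'],s['ee_pos'],s['ee_rot'],s['force'],s['gripper_width'])
E
```

```text
6.2833 [-2.07067713e+01  2.37679406e+01  6.71497382e+01  1.05149657e-02
  8.90610740e+01 -1.00698942e+02] [ 616.94717886 -220.84821668  314.36933485] [ 1.79977170e+02 -6.38633109e-03  7.99920013e+01] [ 0.3093494   0.08903868 -1.27284627] 13.772224986523726
```

View pics/w4.png

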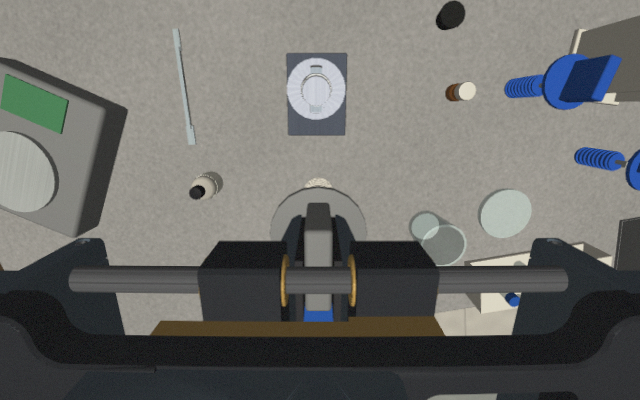

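The collar is centred at about (316,89), with its slots near-vertical in the image. I'll zoom in for the angle.

```bash
python3 - <<'E'
from h import *
im=cv2.imread("pics/w4.png")
a=cv2.resize(im[50:140,280:355],None,fx=6.5,fy=6.5,interpolation=cv2.INTER_CUBIC)
cv2.imwrite("pics/w4z.png",cv2.convertScaleAbs(a,alpha=1.5,beta=-80))
E
```

```text
(no output)
```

View pics/w4z.png

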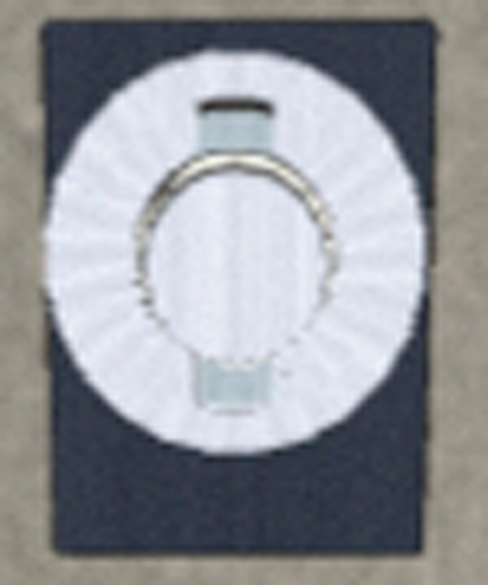

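```bash
python3 - <<'E'
from h import *
import pickle
p=pickle.load(open("pics/w4.pkl","rb"))
f=lambda x,y:(280+(x+.5)/6.5-.5,50+(y+.5)/6.5-.5)
W=lambda x,y,z=140:onz(p,*f(x,y),z)
a,b=W(235.5,98),W(233,409); d=a-b
print(a,b,np.linalg.norm(d),np.degrees(np.arctan2(d[1],d[0]))%180,(a+b)/2)
# slot side edges
for q in [(198,105),(273,105),(195,400),(272,400)]: print(W(*q).round(1))
L,R,T,B=W(45,250),W(425,250),W(235,48),W(235,453)
print(np.linalg.norm(L-R),np.linalg.norm(T-B),(L+R)/2,(T+B)/2)
# foot corners z=12
F=[W(*q,12) for q in [(43,20),(436,20),(422,553),(55,553)]]
print(np.round(F,1),np.mean(F,0)); e=F[0]-F[3];print(np.degrees(np.arctan2(e[1],e[0]))%180); e=F[1]-F[2];print(np.degrees(np.arctan2(e[1],e[0]))%180)
e=F[1]-F[0];print(np.degrees(np.arctan2(e[1],e[0]))%180);e=F[2]-F[3];print(np.degrees(np.arctan2(e[1],e[0]))%180)
# brush flange
print("tcp proj",proj(p,[617,-221,314]))
im=cv2.imread("pics/w4.png")
a=cv2.resize(im[170:250,250:390],None,fx=5,fy=5,interpolation=cv2.INTER_CUBIC)
cv2.imwrite("pics/w4f.png",cv2.convertScaleAbs(a,alpha=1.6,beta=-60))
E
```

```text
[ 492.54685892 -201.19387429  140.        ] [ 541.61592259 -210.35890555  140.        ] 49.917640238341455 169.4203016307524 [ 517.08139075 -205.77638992  140.        ]
[ 492.5 -207.5  140. ]
[ 494.7 -195.3  140. ]
[ 539.  -216.5  140. ]
[ 541.3 -203.5  140. ]
64.16831380428714 64.98054292589279 [ 516.06568339 -205.46262298  140.        ] [ 516.94475236 -205.61954831  140.        ]
[[ 451.  -238.7   12. ]
 [ 466.3 -151.5   12. ]
 [ 582.8 -172.5   12. ]
 [ 567.5 -259.5   12. ]] [ 516.91646903 -205.54159288   12.        ]
169.8604573658178
169.79503766389394
80.0175363500407
80.01352681440144
tcp proj [317.70328382 240.07588523]
```

View pics/w4f.png

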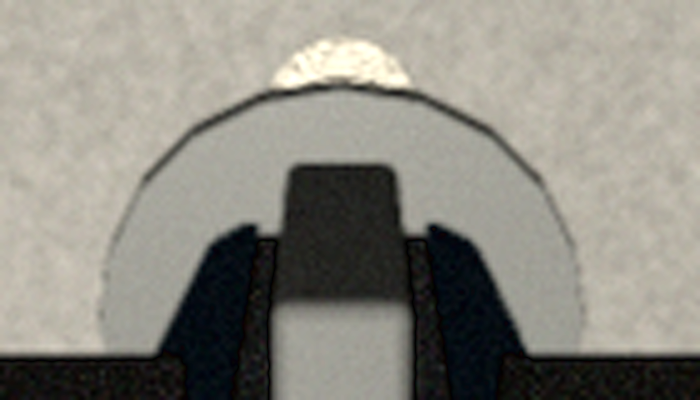

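```bash
python3 - <<'E'
from h import *
import pickle
from scipy.optimize import least_squares
p=pickle.load(open("pics/w4.pkl","rb"))
f=lambda x,y:(250+(x+.5)/5-.5,170+(y+.5)/5-.5)
pts=[(100,310),(583,310),(340,84),(145,180),(542,180),(195,132),(490,132),(270,93),(415,93),(575,250),(109,250)]
for z in (304,306,308):
    X=np.array([onz(p,*f(*q),z)[:2] for q in pts])
    r=least_squares(lambda t:np.hypot(*(X-t[:2]).T)-t[2],[617,-221,32]);print(z,r.x.round(2),np.abs(r.fun).max())
    r=least_squares(lambda t:np.hypot(*(X-t[:2]).T)-32,[617,-221]);print(z,r.x.round(2),np.abs(r.fun).max())
# bristle tip arc: z=190; leftmost/ right top
B=[onz(p,*f(*q),190) for q in [(340,38)]];print(B)
E
```

```text
304 [ 616.65 -220.71   31.69] 0.17933485076292044
304 [ 617.04 -220.78] 0.3489849361772315
306 [ 615.81 -220.57   31.34] 0.17735188495378296
306 [ 616.64 -220.72] 0.6736291685109315
308 [ 614.97 -220.42   30.99] 0.17536891887274209
308 [ 616.24 -220.65] 0.991308574147773
[array([ 604.19239814, -218.88491168,  190.        ])]
```

drive_tool:
  motion:
    - [[-0.01,0.0015,0],[0,0,-0.005]]
    - [[-0.025,0.004,0],[0,0,0]]
    - [[-0.03,0.0045,0],[0,0,0]]
    - [[-0.025,0.0035,0],[0,0,0]]
    - [[-0.0097,0.0016,0],[0,0,0]]
    - [[0,0,-0.01],[0,0,0]]
    - [[0,0,-0.01],[0,0,0]]
    - [[0,0,-0.01],[0,0,0]]
    - [[0,0,-0.005],[0,0,0]]
    - [[0,0,0],[0,0,0]]

```text
time_s: 7.12
ee_pos: [517.3, -206.5, 276.1]
ee_rot: [-179.7, -0.1, 79.7]
force: [0.2, 0.8, -1.2]
gripper_width: 13.7
```

```bash
python3 - <<'E'
from h import *
for n in ["scene","top"]:
    cv2.imwrite(f"pics/{n}5.png",env.grab_frame(n)[:,:,::-1])
s=env.state();print(s['time_s'],s['qpos'],s['ee_pos'],s['ee_rot'],s['force'],s['gripper_width'])
im=cv2.imread("pics/scene5.png");cv2.imwrite("pics/s5z.png",cv2.resize(im[130:280,170:300],None,fx=4,fy=4,interpolation=cv2.INTER_CUBIC))
E
```

```text
7.2167 [-2.29602022e+01  1.48793836e+01  8.52993979e+01  7.50587727e-03
  7.98921846e+01 -1.02616832e+02] [ 517.86613396 -206.86025394  278.09861728] [-1.79932361e+02 -2.27104950e-02  7.96552945e+01] [-0.69404089 -0.11500291 -1.48046772] 13.83144542900203
```

View pics/s5z.png

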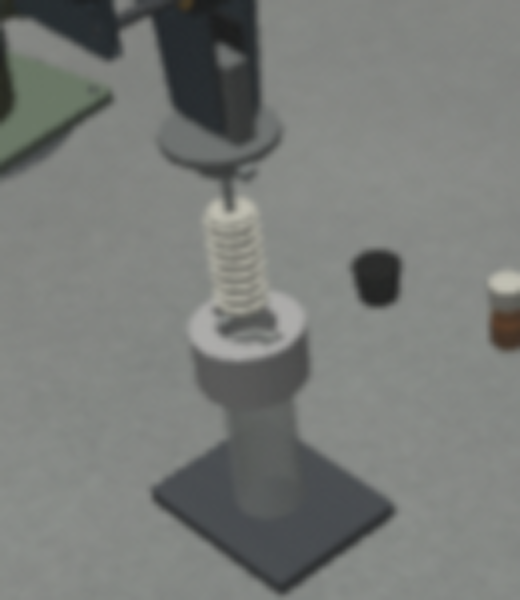

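The scene view shows the bristle head just above the mouth, with its bottom at zoom (241,312) and the collar centre at (249,325). I'll compare those with the calibrated projections.

```bash
python3 - <<'E'
from h import *
p=env.camera_params("scene")
for X in [(517,-206,140),(517,-206,155),(517,-206,221),(517,-206,265),(517,-206,271)]:
    q=proj(p,X); print(X,q.round(1),((q-[170,130])*4).round(0))
E
```

```text
(517, -206, 140) [231.5 211.2] [246. 325.]
(517, -206, 155) [230.7 205.8] [243. 303.]
(517, -206, 221) [227.3 180.8] [229. 203.]
(517, -206, 265) [224.9 163.1] [220. 132.]
(517, -206, 271) [224.6 160.6] [218. 122.]
```

drive_tool:
  motion:
    - [[0.0006,0.0004,0],[0,0,0]]
    - [[0,0,-0.006],[0,0,0]]
    - [[0,0,-0.006],[0,0,0]]
    - [[0,0,-0.006],[0,0,0]]
    - [[0,0,-0.006],[0,0,0]]
    - [[0,0,-0.006],[0,0,0]]
    - [[0,0,-0.005],[0,0,0]]
    - [[0,0,-0.005],[0,0,0]]
    - [[0,0,0],[0,0,0]]
    - [[0,0,0],[0,0,0]]

```text
time_s: 8.05
ee_pos: [517.8, -206.4, 238.7]
ee_rot: [-180.0, -0.0, 79.6]
force: [-0.0, -0.4, -1.4]
gripper_width: 13.4
```

```bash
python3 - <<'E'
from h import *
s=env.state();print(s['time_s'],s['ee_pos'],s['ee_rot'],s['force'],s['torque'],s['gripper_width'])
im=env.grab_frame("scene")[:,:,::-1];cv2.imwrite("pics/s6z.png",cv2.resize(im[130:280,170:300],None,fx=4,fy=4,interpolation=cv2.INTER_CUBIC))
E
```

```text
8.05 [ 517.77089023 -206.39220268  238.68539942] [-1.79969718e+02 -1.15380410e-02  7.96377523e+01] [-0.04066469 -0.39557199 -1.44106693] [0.01709738 0.04366101 0.01159761] 13.410976296001106
```

View pics/s6z.png

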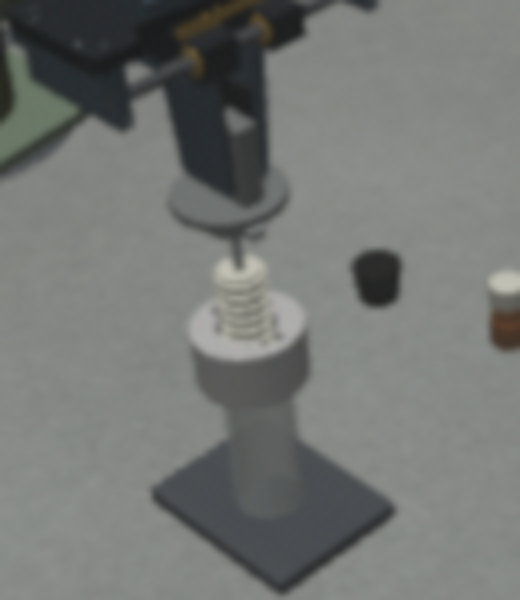

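The head is entering the bore centred, with no side force. Now the scrub strokes.

drive_tool:
  motion:
    - [[0,0,-0.006],[0,0,0]]
    - [[0,0,-0.009],[0,0,0]]
    - [[0,0,-0.009],[0,0,0]]
    - [[0,0,-0.009],[0,0,0]]
    - [[0,0,-0.009],[0,0,0]]
    - [[0,0,-0.008],[0,0,0]]
    - [[0,0,-0.005],[0,0,0]]
    - [[0,0,0],[0,0,0]]
    - [[0,0,0],[0,0,0]]
    - [[0,0,0],[0,0,0]]

```text
time_s: 8.93
ee_pos: [518.3, -206.6, 184.4]
ee_rot: [179.9, 0.0, 79.6]
force: [0.1, 0.7, -1.3]
gripper_width: 13.7
```

drive_tool:
  motion:
    - [[0,0,0.006],[0,0,0]]
    - [[0,0,0.009],[0,0,0]]
    - [[0,0,0.009],[0,0,0]]
    - [[0,0,0.009],[0,0,0]]
    - [[0,0,0.009],[0,0,0]]
    - [[0,0,0.008],[0,0,0]]
    - [[0,0,0.003],[0,0,0]]
    - [[0,0,0],[0,0,0]]
    - [[0,0,0],[0,0,0]]
    - [[0,0,0],[0,0,0]]

```text
time_s: 9.77
ee_pos: [517.5, -206.3, 236.4]
ee_rot: [-179.9, -0.0, 79.6]
force: [-0.4, -0.1, -1.6]
gripper_width: 13.8
```

drive_tool:
  motion:
    - [[0,0,-0.006],[0,0,0]]
    - [[0,0,-0.009],[0,0,0]]
    - [[0,0,-0.009],[0,0,0]]
    - [[0,0,-0.009],[0,0,0]]
    - [[0,0,-0.009],[0,0,0]]
    - [[0,0,-0.008],[0,0,0]]
    - [[0,0,-0.003],[0,0,0]]
    - [[0,0,0],[0,0,0]]
    - [[0,0,0],[0,0,0]]
    - [[0,0,0],[0,0,0]]

```text
time_s: 10.6
ee_pos: [518.3, -206.6, 184.5]
ee_rot: [179.9, 0.0, 79.6]
force: [0.8, -0.4, -1.3]
gripper_width: 13.7
```

drive_tool:
  motion:
    - [[0,0,0.006],[0,0,0]]
    - [[0,0,0.009],[0,0,0]]
    - [[0,0,0.009],[0,0,0]]
    - [[0,0,0.009],[0,0,0]]
    - [[0,0,0.009],[0,0,0]]
    - [[0,0,0.008],[0,0,0]]
    - [[0,0,0.003],[0,0,0]]
    - [[0,0,0],[0,0,0]]
    - [[0,0,0],[0,0,0]]
    - [[0,0,0],[0,0,0]]

```text
time_s: 11.43
ee_pos: [517.5, -206.3, 236.4]
ee_rot: [-179.9, -0.0, 79.6]
force: [0.3, -0.0, -1.2]
gripper_width: 13.6
```

```bash
python3 - <<'E'
from h import *
s=env.state();print(s['time_s'],s['ee_pos'],s['ee_rot'],s['force'],s['torque'],s['gripper_width'])
im=env.grab_frame("scene")[:,:,::-1];cv2.imwrite("pics/s7z.png",cv2.resize(im[130:280,170:300],None,fx=4,fy=4,interpolation=cv2.INTER_CUBIC))
E
```

```text
11.4333 [ 517.54987817 -206.2740327   236.42989794] [-1.79934505e+02 -1.97508334e-02  7.96368957e+01] [ 0.28897339 -0.00670311 -1.20812621] [ 0.03577939  0.02280976 -0.04535088] 13.61505473659089
```

View pics/s7z.png

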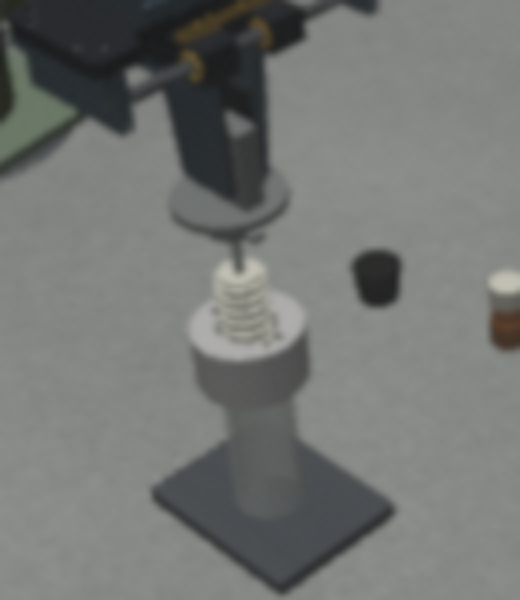

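Both strokes went deep and up with no notable force. Next I'll lower until the lugs sit just above the rim and check alignment.

drive_tool:
  motion:
    - [[0,0,-0.006],[0,0,0]]
    - [[0,0,-0.01],[0,0,0]]
    - [[0,0,-0.01],[0,0,0]]
    - [[0,0,-0.01],[0,0,0]]
    - [[0,0,-0.01],[0,0,0]]
    - [[0,0,-0.009],[0,0,0]]
    - [[0,0,-0.005],[0,0,0]]
    - [[0,0,0],[0,0,0]]
    - [[0,0,0],[0,0,0]]
    - [[0,0,0],[0,0,0]]

```text
time_s: 12.32
ee_pos: [518.3, -206.6, 177.5]
ee_rot: [179.9, 0.0, 79.6]
force: [0.1, 0.7, -1.0]
gripper_width: 13.8
```

```bash
python3 - <<'E'
from h import *
s=env.state();print(s['time_s'],s['ee_pos'],s['ee_rot'],s['force'],s['torque'],s['gripper_width'])
im=env.grab_frame("scene")[:,:,::-1];a=cv2.resize(im[170:250,190:290],None,fx=6,fy=6,interpolation=cv2.INTER_CUBIC);cv2.imwrite("pics/s8z.png",a)
p=env.camera_params("scene")
for X in [(517,-206,140),(517,-206,165),(517,-206,168)]:
    q=proj(p,X); print(X,((q-[190,170])*6).round(0))
E
```

```text
12.3167 [ 518.30028596 -206.57660994  177.45570576] [1.79934676e+02 1.03026344e-02 7.96449354e+01] [ 0.06285196  0.66896726 -1.01817371] [ 0.03028011  0.01347123 -0.00233312] 13.843670349619627
(517, -206, 140) [249. 247.]
(517, -206, 165) [241. 193.]
(517, -206, 168) [241. 186.]
```

View pics/s8z.png

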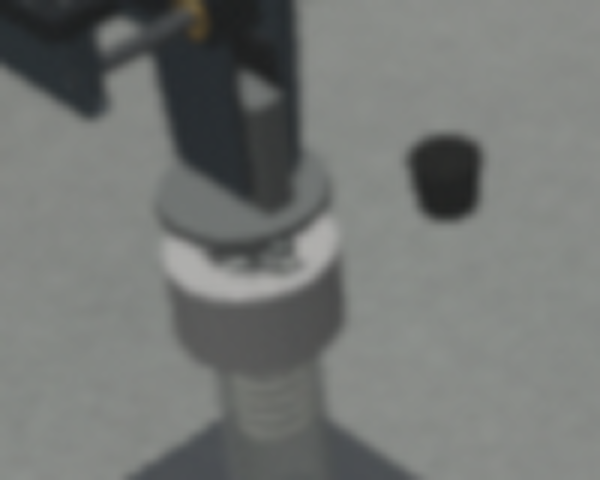

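The flange centre sits about 8 px left of the collar centre, as the height difference predicts, so it is aligned. Now I'll lower the lugs into the slots.

drive_tool:
  motion:
    - [[0,0,-0.002],[0,0,0]]
    - [[0,0,-0.002],[0,0,0]]
    - [[0,0,-0.002],[0,0,0]]
    - [[0,0,-0.002],[0,0,0]]
    - [[0,0,-0.002],[0,0,0]]
    - [[0,0,-0.002],[0,0,0]]
    - [[0,0,-0.001],[0,0,0]]
    - [[0,0,0],[0,0,0]]
    - [[0,0,0],[0,0,0]]
    - [[0,0,0],[0,0,0]]

```text
time_s: 13.2
ee_pos: [517.9, -206.4, 164.0]
ee_rot: [180.0, -0.0, 79.6]
force: [-0.1, -0.4, -2.0]
gripper_width: 13.7
```

```bash
python3 - <<'E'
from h import *
s=env.state();print(s['time_s'],s['ee_pos'],s['ee_rot'],s['force'],s['torque'],s['gripper_width'])
im=env.grab_frame("scene")[:,:,::-1];a=cv2.resize(im[170:250,190:290],None,fx=6,fy=6,interpolation=cv2.INTER_CUBIC);cv2.imwrite("pics/s9z.png",a)
E
```

```text
13.2 [ 517.93945642 -206.43588529  163.99681148] [ 1.79989986e+02 -1.97777839e-03  7.96398152e+01] [-0.07420014 -0.37065974 -1.96441683] [0.0337249  0.02242627 0.01496136] 13.7053317788598
```

View pics/s9z.png

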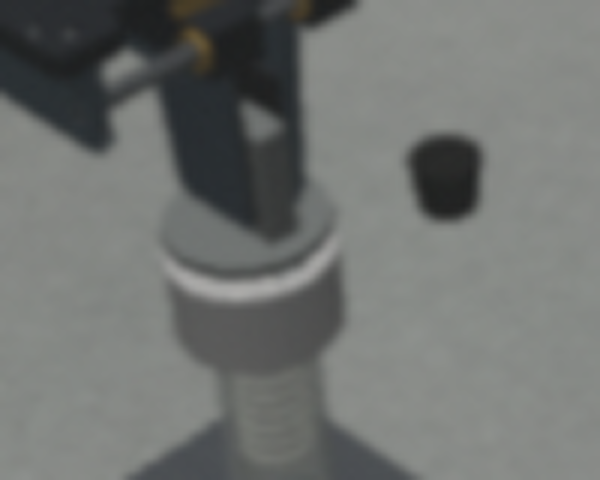

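drive_tool:
  motion:
    - [[0,0,-0.002],[0,0,0]]
    - [[0,0,-0.002],[0,0,0]]
    - [[0,0,-0.002],[0,0,0]]
    - [[0,0,-0.002],[0,0,0]]
    - [[0,0,-0.001],[0,0,0]]
    - [[0,0,0],[0,0,0]]
    - [[0,0,0],[0,0,0]]
    - [[0,0,0],[0,0,0]]
    - [[0,0,0],[0,0,0]]
    - [[0,0,0],[0,0,0]]
  force: 50

```text
time_s: 14.08
ee_pos: [518.1, -206.5, 156.1]
ee_rot: [179.9, 0.0, 79.6]
force: [-2.4, 1.1, 7.5]
gripper_width: 13.6
```

```bash
python3 - <<'E'
from h import *
s=env.state();print(s['time_s'],s['ee_pos'],s['ee_rot'],s['force'],s['torque'],s['gripper_width'])
im=env.grab_frame("scene")[:,:,::-1];a=cv2.resize(im[170:250,190:290],None,fx=6,fy=6,interpolation=cv2.INTER_CUBIC);cv2.imwrite("pics/s10z.png",a)
E
```

```text
14.0833 [ 518.07523999 -206.46739108  156.11975058] [1.79931035e+02 9.30172119e-03 7.96421669e+01] [-2.44950512  1.06853336  7.54799855] [0.22688541 0.46713249 0.01620072] 13.561923791787985
```

View pics/s10z.png

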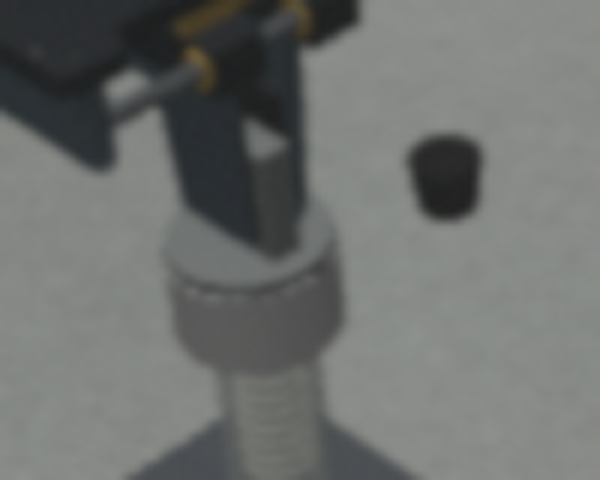

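The spring pushes with about 9 N and the flange is nearly flush. There is a small −x side force, so I'll trim it, press about 1 mm more, and start the clockwise turn.

drive_tool:
  motion:
    - [[-0.0006,0.0002,-0.001],[0,0,0]]
    - [[0,0,0],[0,0,0]]
    - [[0,0,0],[0,0,-0.05]]
    - [[0,0,0],[0,0,-0.08]]
    - [[0,0,0],[0,0,-0.08]]
    - [[0,0,0],[0,0,-0.08]]
    - [[0,0,0],[0,0,-0.08]]
    - [[0,0,0],[0,0,-0.08]]
    - [[0,0,0],[0,0,-0.05]]
    - [[0,0,0],[0,0,0]]

```text
time_s: 14.97
ee_pos: [518.7, -206.7, 155.6]
ee_rot: [179.8, -0.1, 50.9]
force: [-0.4, 0.8, 8.0]
gripper_width: 14.1
```

```bash
python3 - <<'E'
from h import *
s=env.state();print(s['time_s'],s['ee_pos'],s['ee_rot'],s['force'],s['torque'],s['gripper_width'])
im=env.grab_frame("scene")[:,:,::-1];a=cv2.resize(im[170:250,190:290],None,fx=6,fy=6,interpolation=cv2.INTER_CUBIC);cv2.imwrite("pics/s11z.png",a)
E
```

```text
14.9667 [ 518.72115478 -206.6505361   155.62721194] [ 1.79760836e+02 -9.04229570e-02  5.08990984e+01] [-0.44222205  0.81275151  7.9994896 ] [ 0.07663578 -0.00332249  0.01223763] 14.102130860618018
```

View pics/s11z.png

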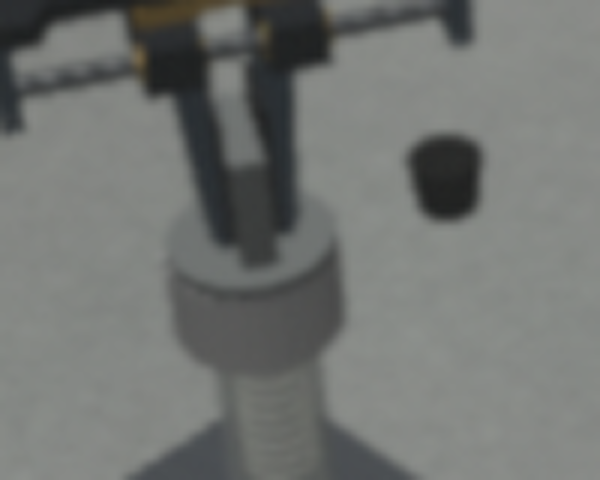

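The wing has turned freely by 29° with almost no torque, so the lugs are under the ledge. I'll carry on.

drive_tool:
  motion:
    - [[0,0,0],[0,0,-0.06]]
    - [[0,0,0],[0,0,-0.1]]
    - [[0,0,0],[0,0,-0.11]]
    - [[0,0,0],[0,0,-0.11]]
    - [[0,0,0],[0,0,-0.11]]
    - [[0,0,0],[0,0,-0.11]]
    - [[0,0,0],[0,0,-0.11]]
    - [[0,0,0],[0,0,-0.1]]
    - [[0,0,0],[0,0,-0.08]]
    - [[0,0,0],[0,0,-0.05]]

```text
time_s: 15.85
ee_pos: [518.7, -206.6, 155.6]
ee_rot: [179.9, -0.2, -3.1]
force: [-0.8, 0.3, 7.7]
gripper_width: 14.1
```

drive_tool:
  motion:
    - [[0,0,0],[0,0,-0.03]]
    - [[0,0,0],[0,0,-0.03]]
    - [[0,0,0],[0,0,-0.03]]
    - [[0,0,0],[0,0,-0.02]]
    - [[0,0,0],[0,0,-0.01]]
    - [[0,0,0],[0,0,0]]
    - [[0,0,0],[0,0,0]]
    - [[0,0,0],[0,0,0]]
    - [[0,0,0],[0,0,0]]
    - [[0,0,0],[0,0,0]]

```text
time_s: 16.68
ee_pos: [517.8, -206.3, 155.6]
ee_rot: [180.0, -0.1, -9.7]
force: [-1.4, 1.0, 8.0]
gripper_width: 13.6
```

```bash
python3 - <<'E'
from h import *
s=env.state();print(s['time_s'],s['ee_pos'],s['ee_rot'],s['force'],s['torque'],s['gripper_width'])
im=env.grab_frame("scene")[:,:,::-1];cv2.imwrite("pics/s12.png",im);a=cv2.resize(im[170:250,190:290],None,fx=6,fy=6,interpolation=cv2.INTER_CUBIC);cv2.imwrite("pics/s12z.png",a)
im=env.grab_frame("wrist")[:,:,::-1];cv2.imwrite("pics/w12.png",im)
E
```

```text
16.6833 [ 517.75661498 -206.29900166  155.55118102] [ 1.79977825e+02 -1.24937485e-01 -9.71296726e+00] [-1.36258747  0.98500579  7.9987727 ] [0.21248421 0.4576968  0.15393969] 13.636933384211456
```

View pics/s12z.png

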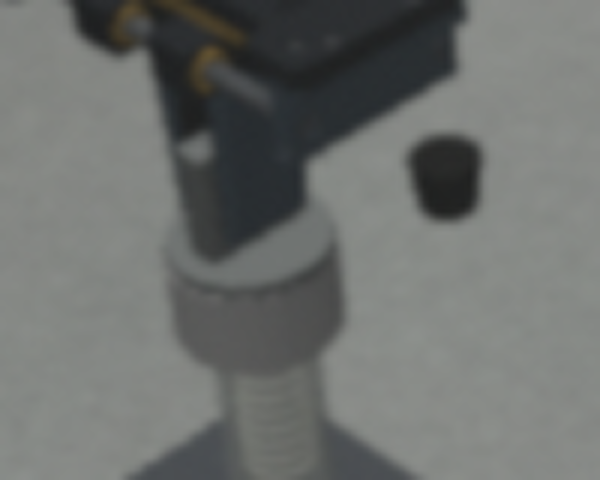

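View pics/w12.png

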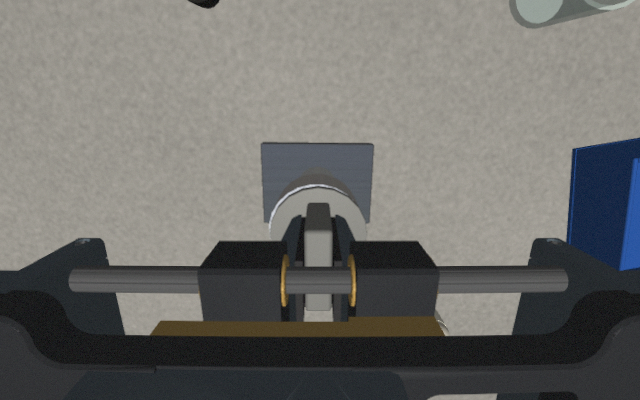

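The cap has turned 89° and the stop torque is starting. Spring force is about 9.5 N, so it's roughly 1 mm from flush. I'll press down until the contact force rises.

drive_tool:
  motion:
    - [[0,0,-0.001],[0,0,0]]
    - [[0,0,-0.001],[0,0,0]]
    - [[0,0,0],[0,0,0]]
    - [[0,0,0],[0,0,0]]
    - [[0,0,0],[0,0,0]]
    - [[0,0,0],[0,0,0]]
    - [[0,0,0],[0,0,0]]
    - [[0,0,0],[0,0,0]]
    - [[0,0,0],[0,0,0]]
    - [[0,0,0],[0,0,0]]

```text
time_s: 17.62
ee_pos: [517.8, -206.3, 154.8]
ee_rot: [180.0, -0.2, -9.7]
force: [-2.9, 1.4, 16.0]
gripper_width: 13.8
```

drive_tool:
  motion:
    - [[-0.0003,0,-0.0005],[0,0,0]]
    - [[0,0,0],[0,0,0]]
    - [[0,0,0],[0,0,0]]
    - [[0,0,0],[0,0,0]]
    - [[0,0,0],[0,0,0]]
    - [[0,0,0],[0,0,0]]
    - [[0,0,0],[0,0,0]]
    - [[0,0,0],[0,0,0]]
    - [[0,0,0],[0,0,0]]
    - [[0,0,0],[0,0,0]]

```text
time_s: 18.45
ee_pos: [517.8, -206.3, 154.8]
ee_rot: [180.0, -0.2, -9.7]
force: [-3.6, 2.3, 18.7]
gripper_width: 14.1
```

```bash
python3 - <<'E'
from h import *
s=env.state();print(s['time_s'],s['ee_pos'],s['ee_rot'],s['force'],s['torque'],s['gripper_width'])
im=env.grab_frame("scene")[:,:,::-1];a=cv2.resize(im[170:250,190:290],None,fx=6,fy=6,interpolation=cv2.INTER_CUBIC)
b=cv2.imread("pics/scene0.png");d=cv2.absdiff(im,b)
cv2.imwrite("pics/s13.png",im);cv2.imwrite("pics/s13z.png",a)
E
```

```text
18.45 [ 517.79639962 -206.32588603  154.82946689] [179.96230865  -0.2160194   -9.70968804] [-3.63891429  2.30068798 18.68204962] [0.39726679 1.09480953 0.15375513] 14.126410335711387
```

View pics/s13z.png

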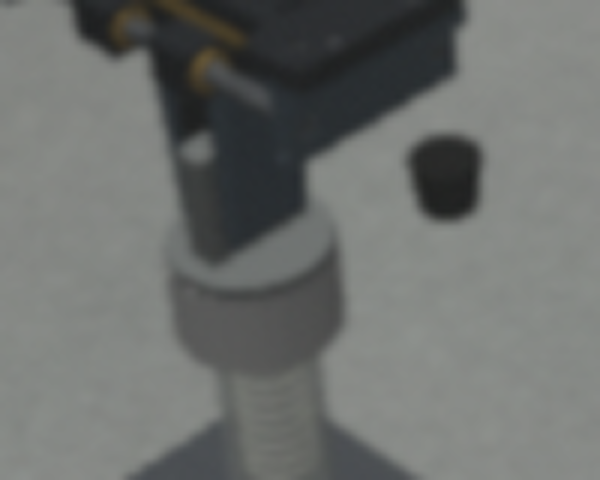

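View pics/s13.png

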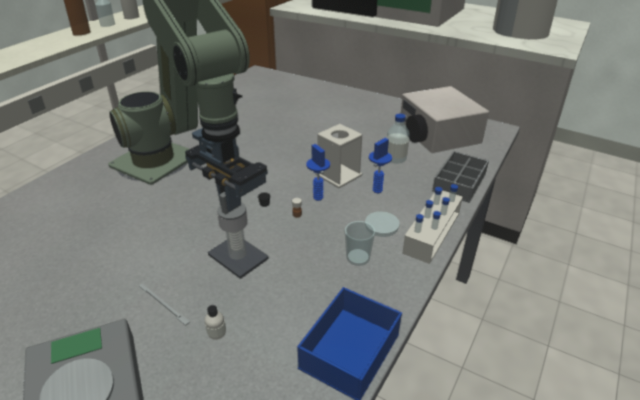

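The flange shows flush on the collar in the zoom at about (255,285). TCP height has stopped dropping (154.8 mm) while force rose from 16 to 18.7 N, so the cap is on its hard stop. All bystanders look unmoved, so I'm handing in.

```bash
python3 - <<'E'
from workcell import env
env.job_done();s=env.state();print(s['time_s'],s['force'],s['ee_pos'],s['gripper_width'])
E
```

```text
the job is handed in; nothing more can be done
the job is handed in; nothing more can be done
```

I took the grey brush out of its stand by the wing and scrubbed the tube twice. The tip went about 78 mm below the mouth and back up to about 27 mm below it each time. I then seated the cap through the slots, pressed it in against the spring, turned it 89° clockwise until the stop torque began, and handed in at about 18.5 s still gripping and pressing.

- **Flush:** the push on the tool was 18.7 N, well above the spring's 11 N at flush. The height stayed at 154.8 mm as I pressed harder, and the last picture shows the flange on the collar. The spring ring's travel has no direct readout, so I inferred it from these.
- **Grip:** the fingers were closed on the 14 mm wing (about 14.1 mm opening) with a 50 N grip setting.
- **Upright and centred:** the tool was within about 0.2° of vertical. It was about 1 mm from the tube axis I had measured.
- **Bystanders:** none looked moved in the last scene picture; I judged this by eye.
- **Small disagreements:** the top and wrist cameras differed by about 2 mm on the brush and tube positions. A side force of about 4 N remained at the end.

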